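# Tip the yellow tape out of the two-way sorter

### The job

The small blue sorter on the bench has two tip trays, each holding a roll of tape. By its red handle, lift the tray that holds the yellow roll until the roll slides out into the catch bin in the middle, then lower that tray gently back down onto its rest and let go. Do not touch the rolls, and leave the black roll lying in its own tray.

Things in the scene. Friction and masses are not known exactly. Their poses are not given: they have to be found in the camera images.
- sorter: Blue metal sorter fixed to the bench, 128 (x) x 410 (y) x 96 mm. Origin: centre of its underside on the bench; z up, y along its length towards the left tray, x across. Middle: open catch bin, 110 (x) x 150 (y) inside, floor 8 and end walls 60 above the bench. At each end an aluminium tip tray, walled on three sides, open towards the bin.
- tray_left (a joint): Hinge of the left tip tray, on the sorter's +y side; hinge line along x at y = +85, z = 72 mm in the sorter frame. 0 = down, level on its rest; positive = handle raised, up to 1.0 rad. Let go, it falls shut (tray 0.3 kg, under 2 N at the handle). Tray 94 wide, reaches 116 outward from the hinge; slick floor, 78 above the bench: a roll starts to slide at 0.25 to 0.45 rad.
- tray_right (a joint): Hinge of the right tip tray, on the sorter's -y side; hinge line along x at y = -85, z = 72 mm in the sorter frame. 0 = down, level on its rest; positive = handle raised, up to 1.0 rad. Let go, it falls shut (tray 0.3 kg, under 2 N at the handle). Tray 94 wide, reaches 116 outward from the hinge; slick floor, 78 above the bench: a roll starts to slide at 0.25 to 0.45 rad.
- left_handle (a point): Centre of the left tray's handle: red round bar 12 mm thick, 68 long, parallel to the hinge (along the sorter's x). Tray down: at y = +250, z = 109 mm in the sorter frame, that is 165 outward from the hinge line and 37 above it; it swings in an arc about that line. Free space of 45 mm between the bar and the tray's outer wall, which ends 15 mm below the bar.
- right_handle (a point): Centre of the right tray's handle: red round bar 12 mm thick, 68 long, parallel to the hinge (along the sorter's x). Tray down: at y = -250, z = 109 mm in the sorter frame, that is 165 outward from the hinge line and 37 above it; it swings in an arc about that line. Free space of 45 mm between the bar and the tray's outer wall, which ends 15 mm below the bar.
- yellow_roll: Yellow roll of tape, 66 diameter, 18 high, lying flat in one of the two trays (either one). Origin at the centre of its underside.
- black_roll: Black roll of tape, 64 diameter, 19 high, lying flat in the other tray. Origin at the centre of its underside.
Mind the look-alikes: they are no part of the job. What is meant by the yellow_roll is not green, and is the larger of those in its own colour.

How it is judged (in metres and radians):
On the way, in this order (a step that is already met when the one before it is completed fails the run):
1. a tray is lifted (value of joint any of tray_left, tray_right above 0.15 rad).
2. the yellow roll has slid into the catch bin (y of yellow_roll in the frame of sorter between -0.072 and 0.072 m and x of yellow_roll in the frame of sorter between -0.055 and 0.055 m and height (world z) of yellow_roll below 0.06 m), for 0.2 s.
At the end, for the whole second after the job is handed in: The yellow roll is at rest in the catch bin between the trays (its centre inside the bin's walls and its underside's centre lower than 60 mm above the bench), both trays are down on their rests (within 0.06 rad, about 10 mm at the handle), and the black roll is within 15 mm of where it started (all of step 2 and value of joint each of tray_left, tray_right below 0.06 rad and linear speed of yellow_roll below 0.03 m/s and distance of black_roll from where it was at the start of the episode below 0.015 m); the robot touches nothing.
It fails at once if the black roll is shifted by more than 15 mm, as by lifting its tray (distance of black_roll from where it was at the start of the episode above 0.015 m).
It fails at once if a roll is touched by the robot (contact force between any of the fingers, the arm and yellow_roll above 0.3 N or contact force between any of the fingers, the arm and black_roll above 0.3 N).
It fails at once if a tray is dropped or slammed down (turning down faster than 2.5 rad/s, 0.4 m/s at the handle) (velocity of joint any of tray_left, tray_right below -2.5 rad/s).
It also fails if it takes over 35 s, if anything falls off the work surface, if the arm or the gripper's body presses on something with over 40 N, if the wrist force passes 120 N, or if a joint passes its speed limit or range.

### The arm

A 6-joint arm with a two-finger parallel gripper is mounted at the origin on the work surface; the furniture and walls round the work are solid. World frame = base frame: x ahead of the robot, y to its left, z up, the work surface at z = 0. Lengths are in mm, angles in rad, forces in N, time in s.
With the tool pointing down it reaches from about 400 to 825 mm from the base axis. Payload 7 kg.
Tool frame: the origin (TCP) lies midway between the tips of the shut fingers; the grasp point (between the pads) lies 19 mm behind it (r.hold_point_z is the distance from the TCP to the grasp point, in mm); z points along the fingers, y is the line along which they close (so a half turn about z gives the same grasp; the last joint's range is limited). The gripper opens to 88 mm and grips with 3 to 60 N. Pads are 19 mm wide; open, the fingers measure 130 mm over their backs; the gripper's body (78 mm by 193 mm) begins 47 mm behind the grasp point.
Start: joints at [-1.004, 0.359, 0.012, 0, -1.224, -0.288], TCP at [185.735, -648.92, 226.561] pointing down, gripper open.
Joint ranges: [-3.07, 3.07], [-1.43, 2.12], [-1.02, 1.25], [-3.03, 1.67], [-3.05, -0], [-3.03, 3.03]. Speed limits (rad/s): [2.39, 2.39, 3.01, 3.14, 3.14, 3.14].

### API

Orientations are given as [roll, pitch, yaw] about the fixed x, y, z axes, in that order (R = Rz(yaw) Ry(pitch) Rx(roll)).
In Python, from cell import telemetry, eyes, close_job, r gives the robot as it stands.
- The arm moves only by the tool play_rows, never from a script. Its argument "motion" is a list that holds one entry, the list of rows, each a list of 7 numbers: the shift along the tool's x, y, z in mm, then the turn, a rotation vector about the tool's x, y, z in degrees, then the finger opening in mm, from 0 to 87.6. In form: [[[x, y, z, ax, ay, az, fingers], ...]]. A call has 1 to 12 rows; each row is the pose to reach, as a shift and turn from the pose commanded when the call began, along the tool's axes at that moment; what a row does not reach only later rows make up. A row lasts 1/12 s, in which the tool goes at most 41.7 mm and 7.16 degrees, less where a joint would pass 70% of its speed; a pose out of reach is approached as far as the arm can. A call with a gripper value outside its range is refused whole. The fingers move at their own pace and stop on an object; "squeeze" is the grip in N (left out, the last holds). Time passes only in rows, so rows that repeat a pose let the fingers close. It gives the time, the measured TCP pose, the force, the opening and the grip force at its end, in the units of the state.
- telemetry.sense(): the state, without advancing time (a new reading comes with each control period).
- eyes.camera(name): name is "side" or "top"; returns (picture, depth): 420x560x3 uint8, red, green, blue; 420x560 float32, mm along the optical axis (not along the pixel's ray), 0 where there is no reading.
- eyes.get_calibration(name): a dict with "fx", "fy", "cx", "cy" (pixels), "k1" (the pictures are not rectified: a ray, as slopes to the right and down, at radius r is drawn at 1 + k1 r^2 times it, then the intrinsics apply), "xyz" and "orientation" of the camera in the world. Camera axes: x right, y down, z forward; pixel columns grow to the right and rows downward; lengths in mm; the calibration is good to about 2 mm. A picture is of the moment at which its call begins. get_calibration takes no time and is no camera call.
- close_job(): hands the job in; it is judged then, once.
The state is a dict: "time": time; "qpos": joint angles; "joint_velocities": joint speeds; "tau": joint torques, N m; "tcp_pos": TCP position; "orientation": TCP orientation; "force": force on the tool from outside, world axes, zero at the start; "ft_torque": the same for the moment, N m; "width": finger opening in mm; "grip_force": force on a finger pad.
Only numpy, scipy, OpenCV 4.12 (cv2) and the standard library are available. Lean on these libraries where they do the work, as an engineer would, in place of code of your own. Each camera call takes 0.05 s, during which the arm holds its last target. There are 200 camera calls.

## Working session

There is one attempt and no reset: what is moved stays moved. The work goes in short steps, Python scripts to look and compute and a tool call to move; the robot and the scene stay as the last step left them, time stands still between calls to the robot, and variables do not carry over. Pictures are saved under pics/ and viewed, at most 10 in all, crops included, and the job is handed in when it is done.

Besides the shell and the picture viewer there is one more tool, called after "Emit:" as a command line: name --argument value ..., lists and objects as JSON in quotes. play_rows: Moves the arm, as the interface text tells. Its arguments: {"type":"object","properties":{"motion":{"type":"array"},"squeeze":{"type":"number"}},"required":["motion"]}

```bash
ls; mkdir -p pics; python3 - <<'E'
from cell import telemetry, eyes, r
import cv2,numpy as np
for n in("top","side"):
    p,d=eyes.camera(n); np.savez(f"{n}0.npz",p=p,d=d); cv2.imwrite(f"pics/{n}0.png",p[:,:,::-1]); print(eyes.get_calibration(n))
print(telemetry.sense(), r.hold_point_z)
E
```

```text
pics
{'fx': 510.0822155005188, 'fy': 510.0822155005188, 'cx': 276.37157180964726, 'cy': 211.01413680538627, 'k1': -0.167972582131581, 'xyz': array([ 312.93388359,   -7.12371676, 1128.93447157]), 'orientation': array([-2.98615986,  0.00953863, -1.55236007])}
{'fx': 434.8525816010927, 'fy': 434.8525816010927, 'cx': 285.9750136568966, 'cy': 212.20801687898697, 'k1': -0.022989381349917678, 'xyz': array([ 544.08879165, -745.09224804,  754.62172527]), 'orientation': array([-2.28145804, -0.01637974,  0.10070097])}
{'time': 0.1, 'qpos': array([-1.00390277e+00,  3.59322802e-01,  1.11830338e-02, -2.90716558e-04,
       -1.22411060e+00, -2.88124048e-01]), 'joint_velocities': array([ 0.00184061, -0.00147668,  0.00241658,  0.00150711, -0.0019401 ,
        0.0008965 ]), 'tau': array([-8.29957389e-04, -5.84165168e+01,  2.93750310e+01,  7.01557383e+00,
        1.01311514e-02, -6.58659746e-05]), 'tcp_pos': array([ 185.61248961, -648.53853835,  225.72888624]), 'orientation': array([ 3.14012088e+00, -1.51164752e-04, -2.86292202e+00]), 'force': array([-0.64933831,  0.64095208, -0.0776906 ]), 'ft_torque': array([-0.01588141, -0.00269895,  0.0411468 ]), 'grip_force': 0.0, 'width': 87.59282995395435} 18.8
```

View pics/top0.png

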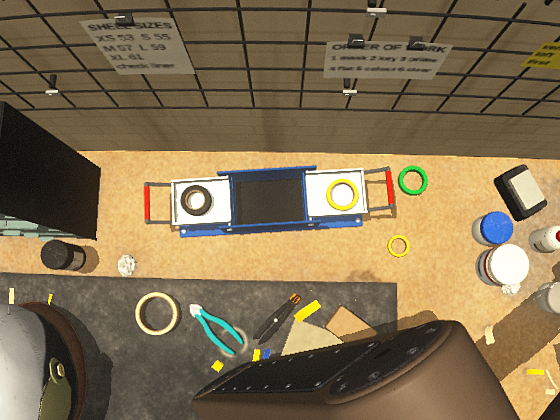

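View pics/side0.png

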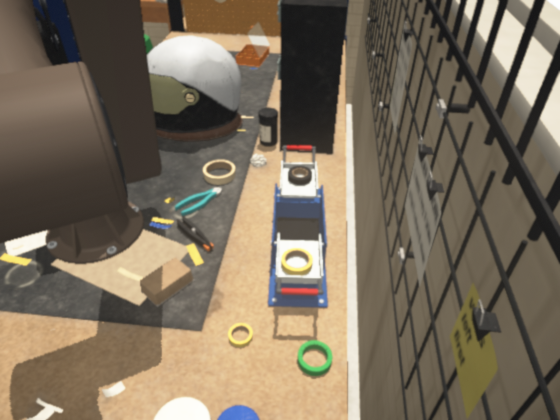

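Top view: the yellow roll lies in the image-right tray (342,194), whose red handle is at (390,188). The black roll is at (196,200), with its tray's handle at (147,203). Yellow candidates are the large ring in the tray (342,194) and a small ring on the bench (399,245). The ring at (413,180) is green. The tray ring fits because it is yellow and the larger of the two. I'll confirm that with a crop and measure.

```bash
cat > h.py <<'E'
import numpy as np,cv2
from scipy.spatial.transform import Rotation as R
from cell import telemetry, eyes, r
def ray(n,uv):
    c=eyes.get_calibration(n); K=np.array([[c['fx'],0,c['cx']],[0,c['fy'],c['cy']],[0,0,1]])
    s=cv2.undistortPoints(np.array(uv,float).reshape(-1,1,2),K,np.array([c['k1'],0,0,0.])).reshape(-1,2)
    return c['xyz'],np.c_[s,np.ones(len(s))]@R.from_euler('xyz',c['orientation']).as_matrix().T
def plane(n,uv,z):
    o,d=ray(n,uv); return o+d*((z-o[2])/d[:,2])[:,None]
def blobs(p,lo,hi,amin):
    hsv=cv2.cvtColor(p,cv2.COLOR_RGB2HSV); m=cv2.inRange(hsv,lo,hi)
    if lo[0]==0: m|=cv2.inRange(hsv,(172,lo[1],lo[2]),(180,255,255))
    k,l,s,c=cv2.connectedComponentsWithStats(m)
    return [(s[i],c[i],np.argwhere(l==i)[:,::-1].astype(np.float32)) for i in range(1,k) if s[i][4]>=amin]
E
python3 - <<'E'
from h import *
for n in("top","side"):
    f=np.load(n+"0.npz");p,d=f['p'],f['d']
    print(n)
    for s,c,pts in blobs(p,(0,150,90),(6,255,255),60):
        o,dr=ray(n,[c]); dep=np.median([d[int(y),int(x)] for x,y in pts])
        rc=cv2.minAreaRect(pts); bx=cv2.boxPoints(rc); W=plane(n,bx,112)
        print('red',s,c.round(1),'dep pt',(o+dr[0]*dep).round(),'plane112',plane(n,[c],112).round(1)); print(W[:,:2].round(0).tolist())
    for s,c,pts in blobs(p,(22,120,120),(34,255,255),60):
        q,_=cv2.minEnclosingCircle(pts); z=[d[int(y),int(x)] for x,y in pts]
        print('yel',s,np.round(q),'dia',2*_, plane(n,[q],96).round(),'dep',np.median(z))
f=np.load("top0.npz")['p'][120:270,300:450]; cv2.imwrite("pics/crop.png",cv2.resize(f[:,:,::-1],(600,600),interpolation=cv2.INTER_CUBIC))
E
```

```text
top
red [386 171   8  33 179] [389.3 187.3] dep pt [ 525. -224.  113.] plane112 [[ 525.1 -224.7  112. ]]
[[559.0, -216.0], [560.0, -228.0], [493.0, -233.0], [491.0, -222.0]]
red [144 186   6  33 160] [146.7 202.2] dep pt [486. 272. 113.] plane112 [[485.9 271.9 112. ]]
[[520.0, 280.0], [520.0, 270.0], [453.0, 263.0], [453.0, 273.0]]
yel [520  42  40  27 420] [540.  56.] dia 44.90974426269531 [[ 849. -597.   96.]] dep 835.36694
yel [326 179  32  31 322] [342. 194.] dia 31.91299057006836 [[ 512. -129.   96.]] dep 1050.2384
yel [388 235  22  22 175] [398. 245.] dia 21.905996322631836 [[ 408. -245.   96.]] dep 1115.9576
yel [294 300  27  23 259] [307. 311.] dia 28.42959976196289 [[273. -60.  96.]] dep 1101.807
yel [252 349   8  13  76] [256. 355.] dia 13.000200271606445 [[184.  42.  96.]] dep 1087.4727
yel [212 360  12  13  87] [218. 366.] dia 12.041794776916504 [[160. 117.  96.]] dep 1085.5908
yel [526 369  18   6  96] [534. 372.] dia 17.464448928833008 [[ 145. -537.   96.]] dep 1076.3901
side
red [287 145  25   5 119] [298.7 147. ] dep pt [487. 274. 114.] plane112 [[486.6 276.6 112. ]]
[[456.0, 262.0], [454.0, 283.0], [520.0, 291.0], [521.0, 271.0]]
red [282 288  35   6 173] [299.2 290.8] dep pt [ 527. -225.  114.] plane112 [[ 526.7 -222.9  112. ]]
[[495.0, -231.0], [494.0, -219.0], [558.0, -215.0], [558.0, -227.0]]
yel [151 217  22   7  72] [162. 220.] dia 21.213403701782227 [[201. -45.  96.]] dep 1115.2056
yel [187 244  16  21 180] [194. 254.] dia 22.20380401611328 [[ 302. -138.   96.]] dep 1025.2036
yel [  0 253  31  12 189] [ 15. 258.] dia 30.14982795715332 [[ -60. -194.   96.]] dep 1004.34515
yel [282 262  29  12 126] [296. 264.] dia 28.28447151184082 [[ 515. -141.   96.]] dep 879.50397
yel [451 311  45  66 820] [476. 342.] dia 69.35436248779297 [[ 843. -290.   96.]] dep 432.64783
yel [229 330  23  17  92] [240. 336.] dia 22.36087989807129 [[ 432. -321.   96.]] dep 844.60815
```

View pics/crop.png

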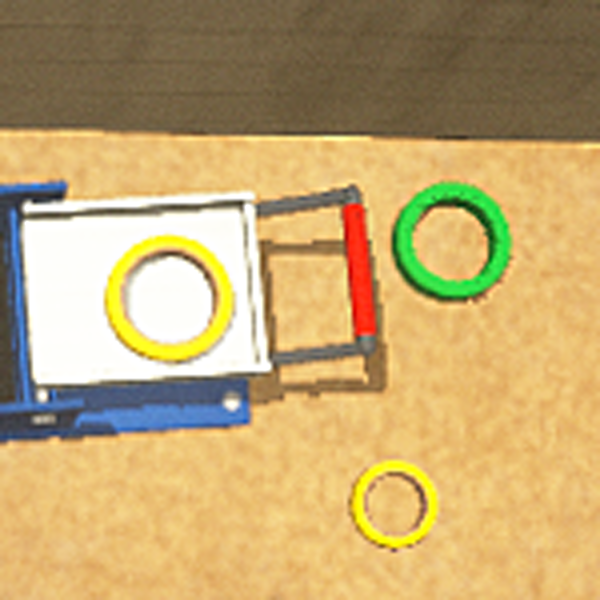

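The crop confirms it: the large yellow ring is in this tray and its red bar is at crop (358,270). Handle separation is about 498 mm (500 expected), bar length about 68 mm, and height about 113 at the bar's top, so the measurements agree. Next I'll check for obstacles and the wall, and work out the moves.

```bash
cat >> h.py <<'E'
def cloud(n,d):
    v,u=np.nonzero(d>0); o,dr=ray(n,np.c_[u,v]); return o+dr*d[v,u][:,None]
BAR=np.array([526.,-224.5,109.]); OUT=np.array([0.08,-0.997,0]); YAW=np.arctan2(.08,.997)-np.pi
def rel(target,yaw=YAW):
    "shift/turn from measured pose in tool axes"
    s=telemetry.sense(); Rt=R.from_euler('xyz',s['orientation'])
    return Rt.inv().apply(np.array(target)-s['tcp_pos']).round(1), np.degrees((Rt.inv()*R.from_euler('xyz',[np.pi,0,yaw])).as_rotvec()).round(2)
E
python3 - <<'E'
from h import *
for n in("top","side"):
    P=cloud(n,np.load(n+"0.npz")['d'])
    a=np.array([186,-649]);b=np.array([526,-224]);t=(b-a)/np.hypot(*(b-a))
    q=P[:,:2]-a; s=q@t; w=q@np.array([-t[1],t[0]])
    for k in range(0,560,60):
        m=(s>k)&(s<k+60)&(abs(w)<110); print(n,k,m.sum(),P[m,2].max().round() if m.any() else None)
    m=(P[:,1]>-400)&(P[:,1]<-50)&(P[:,2]>130)&(P[:,2]<350)&(P[:,0]>500); print('wall x',np.percentile(P[m,0],[0,1,5,50]) if m.any() else None)
print(rel([526,-224.5,200]), rel([526,-224.5,91]))
E
```

```text
top 0 1501 17.0
top 60 2089 69.0
top 120 2392 69.0
top 180 2020 102.0
top 240 3078 103.0
top 300 2877 82.0
top 360 2490 7.0
top 420 2505 23.0
top 480 2512 117.0
top 540 2463 120.0
wall x [710.56854538 713.57399924 714.59999253 757.11646668]
side 0 0 None
side 60 0 None
side 120 1247 629.0
side 180 10107 675.0
side 240 3119 674.0
side 300 2758 80.0
side 360 3477 5.0
side 420 3257 21.0
side 480 3092 117.0
side 540 3266 118.0
wall x [711.7897896  714.97034145 716.07050907 760.22840929]
(array([-443.9,  314. ,   26.1]), array([ 0.08, -0.02, 11.38])) (array([-443.9,  313.8,  135.1]), array([ 0.08, -0.02, 11.38]))
```

Emit:
play_rows --motion '[[[-220,155,5,0,0,6,40],[-220,155,5,0,0,6,40],[-220,155,5,0,0,6,40],[-220,155,5,0,0,6,40],[-220,155,5,0,0,6,40],[-220,155,5,0,0,6,40],[-220,155,5,0,0,6,40],[-444,314,26,0,0,11.4,40],[-444,314,26,0,0,11.4,40],[-444,314,26,0,0,11.4,40],[-444,314,26,0,0,11.4,40],[-444,314,26,0,0,11.4,40]]]' --squeeze 15

```text
time: 1.1
tcp_pos: [485.0, -275.3, 205.5]
orientation: [3.141, -0.0, -3.062]
force: [0.6, -1.2, 0.2]
width: 39.9
grip_force: 0.0
```

```bash
python3 -c "
from h import *
print(rel([526,-224.5,200]),telemetry.sense()['tcp_pos'])"
```

```text
(array([-44.9,  47.3,   5.5]), array([ 0.01, -0.  , -0.02])) [ 485.0453549  -275.25206249  205.49254478]
```

Emit:
play_rows --motion '[[[-35,37,5,0,0,0,40],[-35,37,5,0,0,0,40],[-35,37,5,0,0,0,40],[-35,37,5,0,0,0,40]]]'

```text
time: 1.43
tcp_pos: [516.3, -236.8, 200.2]
orientation: [3.141, -0.001, -3.06]
force: [-0.7, 0.0, -0.1]
width: 39.9
grip_force: 0.0
```

```bash
python3 - <<'E'
from h import *
p,d=eyes.camera("side"); cv2.imwrite("pics/s1.png",cv2.resize(p[180:380,200:440,::-1],None,fx=2.5,fy=2.5))
print(rel([526,-224.5,91]),telemetry.sense()['tcp_pos'])
for s,c,pts in blobs(p,(0,150,90),(6,255,255),20): print(s,plane("side",[c],112).round(1))
E
```

```text
(array([-11.2,  12.1, 109.4]), array([ 0.01, -0.05,  0.02])) [ 515.91443126 -237.47651873  200.38222764]
[282 289  35   5 163] [[ 525.5 -223.8  112. ]]
```

View pics/s1.png

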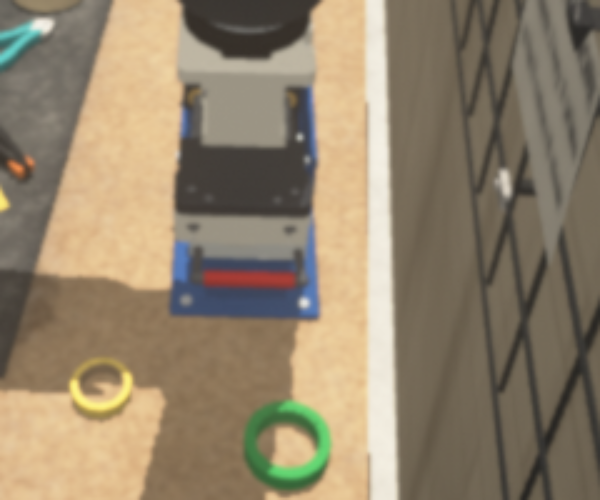

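The gripper hangs above the tray and the bar is still visible at crop (250,279), unchanged. I'll line up and descend.

Emit:
play_rows --motion '[[[-11,12.5,0,0,0,0,40],[-11,12.5,0,0,0,0,40],[-11,12.5,30,0,0,0,40],[-11,12.5,55,0,0,0,40],[-11,12.5,80,0,0,0,40],[-11,12.5,95,0,0,0,40],[-11,12.5,108,0,0,0,40],[-11,12.5,108,0,0,0,40],[-11,12.5,108,0,0,0,40]]]'

```text
time: 2.23
tcp_pos: [525.3, -225.1, 92.5]
orientation: [3.142, -0.001, -3.063]
force: [-0.4, -0.8, 0.7]
width: 40.4
grip_force: 0.0
```

```bash
python3 -c "
from h import *
print(rel([526,-224.5,91]),telemetry.sense())"
```

```text
(array([-0.7,  0.6,  1.5]), array([ 0.  , -0.08, -0.09])) {'time': 2.2333, 'qpos': array([-6.25561046e-02,  3.14024393e-01, -3.91061526e-01,  2.17285525e-04,
       -8.67135800e-01, -1.42981409e+00]), 'joint_velocities': array([ 0.00616657, -0.022567  ,  0.02492763,  0.01009295, -0.00683443,
        0.00033051]), 'tau': array([-2.23592418e-02, -4.75497293e+01,  2.26337940e+01,  5.36181182e+00,
        4.66015097e-02,  6.56127348e-03]), 'tcp_pos': array([ 525.32550665, -225.1438964 ,   92.51297688]), 'orientation': array([ 3.14155620e+00, -1.43451308e-03, -3.06302579e+00]), 'force': array([-0.35503934, -0.7686922 ,  0.66929291]), 'ft_torque': array([-0.02916348, -0.02675304,  0.03144803]), 'grip_force': 0.0, 'width': 40.36091519278419}
```

Now close the fingers.

Emit:
play_rows --motion '[[[0,0,0,0,0,0,20],[0,0,0,0,0,0,12],[0,0,0,0,0,0,6],[0,0,0,0,0,0,6],[0,0,0,0,0,0,6],[0,0,0,0,0,0,6]]]' --squeeze 12

```text
time: 2.73
tcp_pos: [526.5, -223.6, 93.2]
orientation: [3.141, 0.001, -3.062]
force: [-0.6, 3.2, 3.0]
width: 11.6
grip_force: 12.0
```

```bash
python3 - <<'E'
from h import *
s=telemetry.sense(); print(s['tcp_pos'],s['width'],s['grip_force'],s['force'])
Rt=R.from_euler('xyz',s['orientation'])
a0=np.arctan2(37,165); L=np.hypot(165,37)
for t in np.arange(.05,.66,.05):
    w=OUT*(L*np.cos(a0+t)-165)+np.array([0,0,L*np.sin(a0+t)-37]); print(t.round(2),Rt.inv().apply(w).round(1).tolist())
E
```

```text
[ 526.4604181  -223.60490319   93.19856198] 11.598411955230567 12.00017362833023 [-0.56580259  3.18185654  3.03253035]
0.05 [-0.0, 2.1, -8.2]
0.1 [-0.0, 4.5, -16.3]
0.15 [-0.0, 7.4, -24.2]
0.2 [-0.0, 10.7, -32.0]
0.25 [-0.0, 14.3, -39.7]
0.3 [-0.0, 18.3, -47.1]
0.35 [-0.0, 22.7, -54.3]
0.4 [-0.0, 27.5, -61.3]
0.45 [-0.0, 32.6, -68.1]
0.5 [-0.1, 38.0, -74.6]
0.55 [-0.1, 43.7, -80.8]
0.6 [-0.1, 49.8, -86.7]
0.65 [-0.1, 56.1, -92.3]
```

Emit:
play_rows --motion '[[[0,1,-4,0,0,0,6],[0,2,-8,0,0,0,6],[0,3.2,-12.2,0,0,0,6],[0,4.5,-16.3,0,0,0,6],[0,5.9,-20.3,0,0,0,6],[0,7.4,-24.2,0,0,0,6],[0,9,-28.1,0,0,0,6],[0,10.7,-32,0,0,0,6],[0,12.5,-35.9,0,0,0,6],[0,14.3,-39.7,0,0,0,6],[0,16.3,-43.5,0,0,0,6],[0,18.3,-47,0,0,0,6]]]'

```text
time: 3.73
tcp_pos: [525.0, -206.1, 140.4]
orientation: [-3.141, 0.001, -3.062]
force: [2.5, -3.0, -2.1]
width: 11.4
grip_force: 12.0
```

```bash
python3 - <<'E'
from h import *
p,d=eyes.camera("top"); cv2.imwrite("pics/t2.png",cv2.resize(p[120:270,130:430,::-1],None,fx=2.5,fy=2.5))
s=telemetry.sense();print(s['tcp_pos'],s['force'],s['width'],s['grip_force'])
for s,c,pts in blobs(p,(22,120,120),(34,255,255),30): print(s,plane("top",[c],96).round(1))
E
```

```text
[ 525.00170113 -205.85103419  140.94124753] [ 1.21718907 -1.93417017 -0.11574865] 11.530201990346868 11.99990138411522
[520  42  40  27 537] [[ 845.5 -608.4   96. ]]
[342 198  13  11  60] [[ 493.3 -141.1   96. ]]
[388 235  22  22 177] [[ 407.7 -244.8   96. ]]
[ 48 294   5  11  30] [[282.  476.2  96. ]]
[432 361  11  13  42] [[ 158.9 -322.3   96. ]]
[526 369  18   6  99] [[ 145.8 -537.5   96. ]]
```

View pics/t2.png

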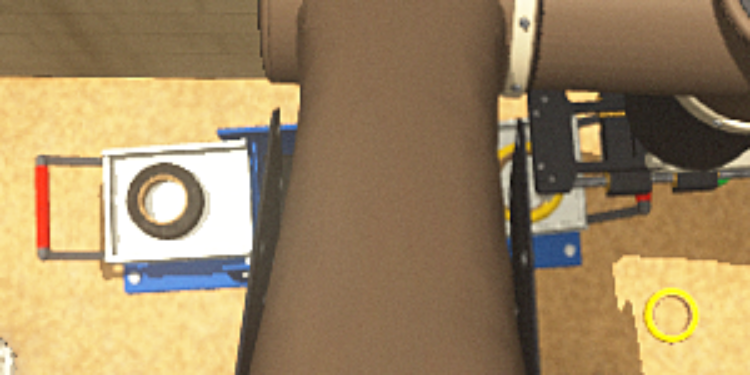

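The tray is lifted with the grip holding, and the yellow roll is still in it at crop (530,190). The black roll is undisturbed at (165,200). I'll continue to 0.6 rad.

Emit:
play_rows --motion '[[[0,2.2,-3.6,0,0,0,6],[0,4.4,-7.2,0,0,0,6],[0,6.8,-10.7,0,0,0,6],[0,9.2,-14.2,0,0,0,6],[0,11.7,-17.6,0,0,0,6],[0,14.3,-21,0,0,0,6],[0,17,-24.3,0,0,0,6],[0,19.7,-27.5,0,0,0,6],[0,22.5,-30.6,0,0,0,6],[0,25.4,-33.7,0,0,0,6],[0,28.4,-36.7,0,0,0,6],[0,31.5,-39.6,0,0,0,6]]]'

```text
time: 4.78
tcp_pos: [522.7, -176.0, 181.1]
orientation: [-3.139, 0.001, -3.061]
force: [0.1, -8.2, 6.5]
width: 11.7
grip_force: 12.0
```

Emit:
play_rows --motion '[[[0,0,0,0,0,0,6],[0,0,0,0,0,0,6],[0,0,0,0,0,0,6],[0,0,0,0,0,0,6],[0,0,0,0,0,0,6],[0,0,0,0,0,0,6],[0,0,0,0,0,0,6],[0,0,0,0,0,0,6]]]'

```text
time: 5.45
tcp_pos: [522.6, -176.1, 181.0]
orientation: [-3.139, 0.001, -3.061]
force: [0.8, -8.6, 6.9]
width: 11.3
grip_force: 12.0
```

```bash
python3 - <<'E'
from h import *
p,d=eyes.camera("top");q,_=eyes.camera("side")
a=cv2.resize(p[120:270,130:430,::-1],(700,350));b=cv2.resize(q[120:320,220:400,::-1],(225,250))
b=cv2.copyMakeBorder(b,0,0,0,475,cv2.BORDER_CONSTANT); cv2.imwrite("pics/t3.png",np.vstack([a,b]))
s=telemetry.sense();print(s['tcp_pos'],s['force'],s['width'],s['grip_force'])
E
```

```text
[ 522.66252086 -176.07714626  181.02180585] [ 0.61420887 -7.81230621  6.06247489] 11.479953441241472 12.000609040260315
```

View pics/t3.png

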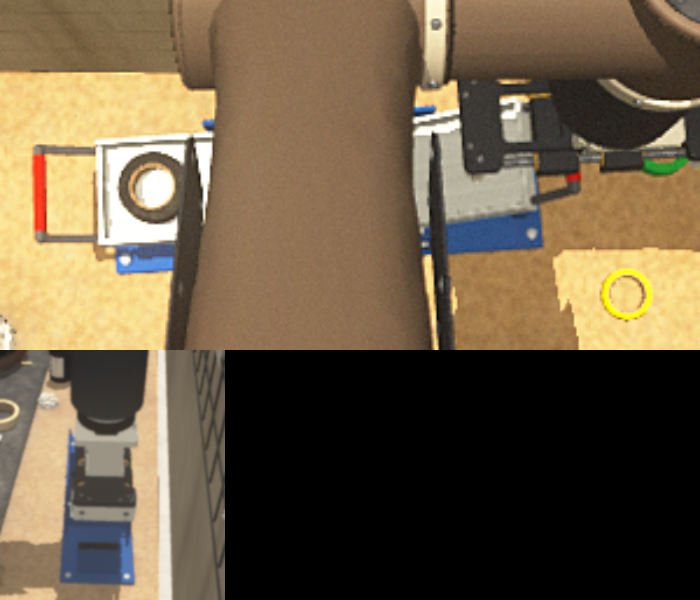

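The visible part of the raised tray, around (480,170), no longer shows yellow, so the roll has slid out. Black is undisturbed. I'll lower along the same arc.

Emit:
play_rows --motion '[[[0,-3.1,2.9,0,0,0,6],[0,-6.1,5.9,0,0,0,6],[0,-9,9,0,0,0,6],[0,-11.8,12.1,0,0,0,6],[0,-14.5,15.3,0,0,0,6],[0,-17.2,18.6,0,0,0,6],[0,-19.8,22,0,0,0,6],[0,-22.3,25.4,0,0,0,6],[0,-24.7,28.9,0,0,0,6],[0,-27.1,32.4,0,0,0,6],[0,-29.3,36,0,0,0,6],[0,-31.5,39.6,0,0,0,6]]]'

```text
time: 6.55
tcp_pos: [525.0, -206.5, 140.0]
orientation: [-3.141, 0.001, -3.062]
force: [2.2, -4.5, 1.5]
width: 11.4
grip_force: 12.0
```

Emit:
play_rows --motion '[[[0,-2,3.6,0,0,0,6],[0,-4,7.4,0,0,0,6],[0,-5.8,11.2,0,0,0,6],[0,-7.6,15,0,0,0,6],[0,-9.3,18.9,0,0,0,6],[0,-10.9,22.8,0,0,0,6],[0,-12.4,26.7,0,0,0,6],[0,-13.8,30.7,0,0,0,6],[0,-15.1,34.8,0,0,0,6],[0,-16.3,39,0,0,0,6],[0,-17.3,43,0,0,0,6],[0,-18.3,46.5,0,0,0,6]]]'

```text
time: 7.55
tcp_pos: [526.3, -223.7, 92.8]
orientation: [3.141, -0.0, -3.062]
force: [-3.1, 12.2, 20.0]
width: 11.7
grip_force: 12.0
```

```bash
python3 - <<'E'
from h import *
s=telemetry.sense();print(s['tcp_pos'],s['force'],s['width'],s['grip_force'],rel([526.5,-223.6,93.2]))
p,d=eyes.camera("top"); np.savez("t4.npz",p=p,d=d)
for s,c,pts in blobs(p,(22,120,120),(34,255,255),15): print(s,plane("top",[c],96).round(1))
E
```

```text
[ 526.31195911 -223.73735189   92.81176101] [-3.11035114 12.24668213 19.97042849] 11.732687907200221 12.000643461942673 (array([-0.2,  0.1, -0.4]), array([ 0.03, -0.  , -0.01]))
[520  42  40  27 547] [[ 845.6 -608.4   96. ]]
[ 89 151  12   3  15] [[596.6 398.3  96. ]]
[388 235  22  22 178] [[ 407.8 -245.1   96. ]]
[ 48 294   5  11  30] [[282.  476.2  96. ]]
[211 360   7  10  26] [[161.7 124.3  96. ]]
[431 367   9   7  18] [[ 156.2 -320.7   96. ]]
[413 368  11  22  56] [[ 140.4 -286.1   96. ]]
[526 369  18   6  99] [[ 145.9 -537.2   96. ]]
[424 373  14   6  18] [[ 143.7 -310.9   96. ]]
[446 372   6   9  26] [[ 140.7 -349.7   96. ]]
[425 381  10   7  25] [[ 128.1 -310.1   96. ]]
[510 382  11  13  28] [[ 114.4 -492.4   96. ]]
[433 385   7   7  15] [[ 118.7 -323.    96. ]]
[453 384   6   6  15] [[ 121.2 -363.5   96. ]]
[442 387   9   6  21] [[ 116.8 -345.4   96. ]]
[446 397   7   7  16] [[  92.5 -349.1   96. ]]
[517 399  10  11  22] [[  77.8 -507.9   96. ]]
[449 400  12  16  36] [[  77.  -361.4   96. ]]
[512 401   7   7  15] [[  78.5 -494.1   96. ]]
[497 406   6   7  18] [[  72.2 -460.2   96. ]]
[464 412   8   8  20] [[  60.7 -390.7   96. ]]
```

The tray is down on its rest. I'll open and withdraw straight up.

Emit:
play_rows --motion '[[[0,0,-0.7,0,0,0,6],[0,0,-0.7,0,0,0,20],[0,0,-0.7,0,0,0,34],[0,0,-0.7,0,0,0,40],[0,0,-0.7,0,0,0,40],[0,0,-0.7,0,0,0,40],[0,0,-10,0,0,0,40],[0,0,-30,0,0,0,40],[0,0,-55,0,0,0,40],[0,0,-80,0,0,0,40],[0,0,-110,0,0,0,40],[0,0,-130,0,0,0,40]]]'

```text
time: 8.6
tcp_pos: [526.7, -224.5, 226.9]
orientation: [-3.14, 0.003, -3.061]
force: [0.5, -1.2, -0.1]
width: 40.1
grip_force: 0.0
```

Emit:
play_rows --motion '[[[40,-40,0,0,0,0,40],[160,-200,0,0,0,0,40],[160,-200,0,0,0,0,40],[160,-200,0,0,0,0,40],[160,-200,0,0,0,0,40],[160,-200,0,0,0,0,40],[160,-200,0,0,0,0,40],[160,-200,0,0,0,0,40],[160,-200,0,0,0,0,40],[160,-200,0,0,0,0,40],[160,-200,0,0,0,0,40]]]'

```text
time: 9.52
tcp_pos: [383.4, -435.4, 223.5]
orientation: [-3.142, 0.0, -3.06]
force: [-0.3, -0.0, 0.1]
width: 40.0
grip_force: 0.0
```

```bash
python3 - <<'E'
from h import *
s=telemetry.sense();print(s['time'],s['tcp_pos'],s['force'],s['width'])
p,d=eyes.camera("top"); cv2.imwrite("pics/t5.png",cv2.resize(p[120:270,130:430,::-1],None,fx=2.5,fy=2.5))
for s,c,pts in blobs(p,(0,150,90),(6,255,255),60): print('red',plane("top",[c],112).round(1))
for s,c,pts in blobs(p,(22,120,60),(34,255,255),60): 
    z=np.median([d[int(y),int(x)] for x,y in pts]);o,dr=ray("top",[c]);print('yel',s,(o+dr[0]*z).round())
E
```

```text
9.5167 [ 383.38453771 -435.43938812  223.48771806] [-0.26987926 -0.04473334  0.09760985] 40.00278363448329
red [[ 525.1 -224.8  112. ]]
red [[485.8 272.  112. ]]
yel [520  42  40  27 700] [ 718. -463.  345.]
yel [277 186  27  31 364] [503. -28.  53.]
yel [388 235  22  22 181] [ 415. -264.   12.]
yel [294 300  27  23 257] [270. -64.   6.]
yel [250 349  10  28 170] [156.  48.   6.]
yel [211 360  13  13  88] [147. 129.   5.]
yel [526 369  18   6  97] [ 131. -585.    4.]
```

View pics/t5.png

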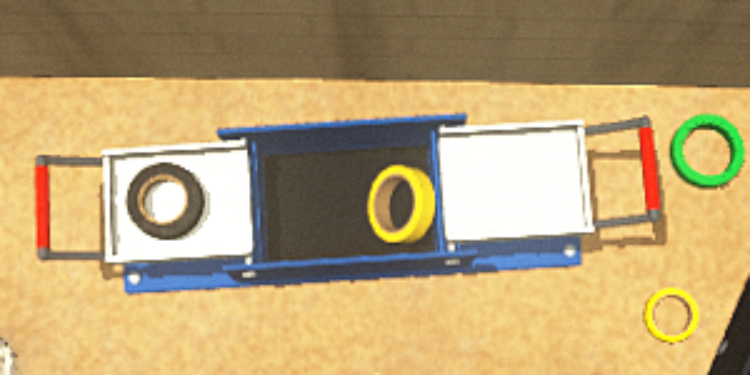

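Both trays are down, their handles at the starting positions, and black is unmoved at (165,200). The yellow roll is in the bin at (402,203), leaning on the end wall. I'll check its centre height, offset and stillness before handing in.

```bash
python3 - <<'E'
from h import *
ax=-OUT; C=(np.array([526,-224.5])+np.array([486,272]))/2
for i in range(2):
    p,d=eyes.camera("top")
    for s,c,pts in blobs(p,(22,120,60),(34,255,255),60):
        if 260<c[0]<310 and 160<c[1]<230:
            k=pts.astype(int); o,dr=ray("top",pts); P=o+dr*d[k[:,1],k[:,0]][:,None]
            y=(P[:,:2]-C)@ax[:2]; x=(P[:,:2]-C)@np.array([.997,.08])
            print(c,np.percentile(y,[2,50,98]).round(),np.percentile(x,[2,50,98]).round(),np.percentile(P[:,2],[2,25,50,75,98]).round())
    for _ in range(8): eyes.camera("side")
E
```

```text
[292.49589041 201.39452055] [-73. -57. -19.] [-37.  -9.  33.] [ 9. 38. 54. 60. 66.]
[292.50273224 201.48087432] [-73. -57. -18.] [-37.  -9.  32.] [ 9. 39. 54. 60. 67.]
```

It is at rest, with its centre at about y = −52, z = 37, and its underside centre at about y = −59. All of that is within limits, so I'm handing in.

```bash
python3 -c "
from cell import close_job
print(close_job())"
```

```text
the job is handed in; nothing more can be done
None
```

The job is handed in, though the hand-in returned no verdict: the yellow roll is at rest in the catch bin, leaning on its end wall, both trays are down, the black roll shows no movement in the final picture, and the arm is clear of everything.

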